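Index the counter display and hold the scanner over the next label

TASK

The stock check of the round counter display goes on to its next bay: turn the display one click counter-clockwise (seen from above), so that the bay on the left of the front one comes to the front, and let go of it. Then take the hand scanner out of its charging holder, carry it over the cans and bottles, and hold it upright about 20 mm above the bar-code label of the bay now in front, reading window down, centred over the label and with its wide head along the label's length, without the scanner ever touching the display. Finish while still holding it there, still, for the reading; leave everything else standing where it is.

Things in the scene. Friction and masses are not known exactly. Their poses are not given: they have to be found in the camera images.
- display: Black square plinth (220 x 220 x 30 mm, fixed to the counter) of a round revolving counter display with six bays; origin under its centre, on the counter. Its -x axis points to its front, roughly towards the robot; z up. The display's vertical axis runs through the origin.
- tray_top (a point): Point on the display's axis, at the top face (44 mm above the counter) of the white round tray, 280 mm across, that turns on the plinth. On it: six radial upright white fins, 10 mm thick, 28 to 136 mm from the axis, tops 114 mm above the counter; a column 68 mm across with a small finial, 164 mm high in all; packets 50 to 85 mm from the axis, up to 125 mm high; a flat bar-code label in each bay near the rim.
- carousel (a joint): Turn of the six-bay tray, rad, positive counter-clockwise seen from above; about 0 at the start. It clicks into a stop every 1.047 rad (60 degrees) with a bay square to the plinth's front: one click counter-clockwise is 1.047. Between stops the sprung detent resists with at most about 0.3 N m (3 N at the rim), then draws the tray into the nearer stop.
- next_label (a point): Centre of the top face of the label (66 mm along y, 34 mm along x, 50 mm above the counter, 114 mm from the display's axis) of the bay to the left of the front one at the start. Turns with the tray: -x points outwards from the axis, y along the label's length, z up. With this bay at the front its axes are parallel to the plinth's. Its two neighbouring fins are 50 mm off or more, along y.
- fin_grip (a point): Mid-thickness point of the fin between the front bay and the bay to its left, 118 mm from the display's axis and 15 mm below the fin's top edge (99 mm above the counter). Turns with the tray; the fin runs along the line from the axis to this point, at the start 30 degrees to the left of the plinth's front. A good place to pinch or push it from above.
- holder: Black charging holder of the scanner, fixed: base 90 x 110 x 10 mm with a rectangular pocket open at the top (inside 38 x 78 mm, floor 10 mm and rim 40 mm above the counter); origin under its centre. It stands to the left or to the right of the display.
- scanner_mid (a point): Cordless hand scanner, upright in its holder, head down; this is its centre, half-way up its 165 mm (82.5 mm above its underside). z up along the handle. Head 32 mm (x) x 72 mm (y), 26 mm high, shoulder 54 mm (y) up to 44 mm; from there to the top a straight handle 30 mm (x) x 36 mm (y). Best gripped 15 to 35 mm below its top. 0.13 to 0.22 kg.
- scanner_window (a point): centre of the scanner's underside, which is its reading window; same axes as the scanner: y along the wide head, z up the handle.
- card_terminal: card terminal, fixed, 145 x 72 mm, 65 mm high; on the other side from the holder
- can_tall: tall aluminium drinks can, 66 mm across, 168 mm high; beside the display; loose, a bystander; origin under its centre
- bottle_small: small brown glass bottle, 62 mm across, 172 mm high; beside the display, on the other side from the tall can; loose, a bystander; origin under its centre
- can_small: small drinks can, 66 mm across, 115 mm high; loose, a bystander; origin under its centre
- tape_roll: roll of packing tape lying flat, 104 mm across, 48 mm high; loose, a bystander; origin under its centre
- knife: utility knife lying flat, 150 x 20 x 12 mm, long along its x; loose, a bystander; origin under its centre
- six_pack: shrink pack of six cans, 200 x 133 x 115 mm; loose, a bystander; origin under its centre
- snack_carton: open carton filled with small packets, 150 x 110 x 75 mm; loose, a bystander; origin under its centre
- bottle_tall: tall green glass bottle, 72 mm across, 235 mm high; loose, a bystander; origin under its centre

How it is judged:
On the way, in this order (a step that is already met when the one before it is completed fails the run):
1. the display stands one click further counter-clockwise, at rest and let go, the scanner still in its holder (value of joint carousel between 0.95 and 1.14 rad and velocity of joint carousel between -0.05 and 0.05 rad/s and contact force between the fingers and carousel below 0.2 N and distance of scanner_mid from where it was at the start of the episode below 0.02 m), for 0.2 s.
2. the scanner is lifted clear of its holder in the fingers (height (world z) of scanner_window above 0.06 m and contact force between the fingers and scanner above 1 N and contact force between scanner and holder below 0.1 N), for 0.1 s.
At the end, for the whole second after the job is handed in: The tray rests, untouched, one click counter-clockwise (within 0.09 rad). The fingers hold the scanner still, upright within 8 degrees, window 8 to 35 mm above the label now in front, within 12 mm of its centre, the head within 9 degrees of the label's length (value of joint carousel between 0.95 and 1.14 rad and z of scanner_window in the frame of next_label between 0.008 and 0.035 m and horizontal distance between scanner_window and next_label below 0.012 m and angle between scanner_mid's own z axis and vertical below 0.14 rad and angle between the y axis of scanner_window and the y axis of next_label, either way round below 0.16 rad and linear speed of scanner below 0.02 m/s and contact force between the fingers and scanner above 1 N and contact force between each of scanner, the arm, the fingers and carousel below 0.1 N and contact force between scanner and display below 0.1 N); the arm keeps its last pose, push and grip.
It fails at once if the scanner touches the display (contact force between scanner and carousel above 0.5 N or contact force between scanner and display above 0.5 N).
It fails at once if the display is turned past the next stop or the wrong way (value of joint carousel above 1.6 rad or value of joint carousel below -0.55 rad).
It fails at once if a bystander is knocked over or shifted by more than 25 mm (distance of any of can_tall, bottle_small, can_small, tape_roll, knife, six_pack, snack_carton, bottle_tall from where it was at the start of the episode above 0.025 m or angle between any of can_tall, bottle_small, can_small, tape_roll, knife, six_pack, snack_carton, bottle_tall's own z axis and vertical above 0.35 rad).
It also fails if it takes over 64 s, if anything falls off the work surface, if the arm or the gripper's body presses on something with over 40 N, if the wrist force passes 120 N, or if a joint passes its speed limit or range.

ROBOT

A 7-joint arm with a two-finger parallel gripper is mounted at the origin on the work surface. World frame = base frame: x ahead of the robot, y to its left, z up, the work surface at z = 0. Lengths are in m, angles in rad, forces in N, time in s.
With the tool pointing down it reaches from about 0.4 to 0.875 m from the base axis. Payload 19.3 kg.
Tool frame: the origin (TCP) lies midway between the tips of the shut fingers; the grasp point (between the pads) lies 19 mm behind it; z points along the fingers, y is the line along which they close (so a half turn about z gives the same grasp; the last joint's range is limited). The gripper opens to 85 mm and grips with 20 to 120 N. Pads are 22 mm wide; open, the fingers measure 114 mm over their backs; the gripper's body (76 mm by 85 mm) begins 54 mm behind the grasp point. The pads swing forward as they close: fully open they stand 13 mm farther back than shut.
Start: joints at [1.219, 0.521, -0.036, 1.599, 0.021, 1.021, -0.113], TCP at [0.174, -0.6, 0.231] pointing down, gripper open.
Joint ranges: [-2.91, 2.91], [-0.3, 2.13], [-1.5, 1.42], [0.17, 2.43], [-1.26, 4.41], [0.16, 1.93], [-2.52, 2.52]. Speed limits (rad/s): [1.89, 1.89, 2.39, 2.39, 3.01, 3.01, 3.01].

INTERFACE

Orientations are given as [roll, pitch, yaw] about the fixed x, y, z axes, in that order (R = Rz(yaw) Ry(pitch) Rx(roll)).
In Python, from workcell import telemetry, grab_frame, calibration, bot, outline_of, landmark_of gives the robot as it stands. The module is installed in compiled form; this text tells all that it offers.
- The arm moves only by the shell command python3 -m inch 'ROWS' [FORCE]. ROWS is JSON, a list of rows, each a list of 7 numbers: the shift along the tool's x, y, z in m, then the turn, a rotation vector about the tool's x, y, z in rad, then the closure, from 0 (fully open) to 1 (shut). A call has 1 to 5 rows; each row shifts and turns the commanded pose from where the row before left it, along the tool's axes as they then stand; what a row does not reach is not made up. A row lasts 1/10 s, in which the tool goes at most 50 mm and 8.59 degrees, less where a joint would pass 70% of its speed; a pose out of reach is approached as far as the arm can. A call is refused whole if a number of a shift passes 0.05 or a number of a turn 0.15, either way. A call with a gripper value outside its range is refused whole. The fingers move at their own pace and stop on an object; FORCE is the grip in N (left out, the last holds). Time passes only in rows, so rows that do not move let the fingers close. It gives the time, the measured TCP pose, the force, the opening and the grip force at its end, in the units of the state.
- telemetry.observe(): the state, without advancing time (a new reading comes with each control period).
- grab_frame(name): name is "scene" or "top" or "wrist"; returns the picture (384x512x3 uint8, red, green, blue); there is no depth.
- calibration(name): a dict with "fovy" (degrees; the focal length in pixels is half the picture's height over the tangent of half this angle, whatever the lens; pixels are square), "cx", "cy" (the principal point, pixels), "pose" (4x4, takes a point from camera to world coordinates). Camera axes: x right, y down, z forward; pixel columns grow to the right and rows downward; lengths in m; the calibration is good to about 2 mm. A picture is of the moment at which its call begins: read the wrist's pose just before it. calibration takes no time and is no camera call; for the wrist camera it gives the pose at the moment of the call.
- bot.job_done(): hands the job in; it is judged then, once.
Trained networks look in the newest picture that a camera, given by its name, has taken for a name from the list of things; names that differ only in an ending like _2 or _b are one class to them, and where a whole thing is asked for, a point or a joint stands for the part that bears it (a point fixed in the world has none). Each returns a list of dicts, best first, with "score" (0 to 1); they miss things now and then, are a little off and sometimes report something else, mostly with a low value. They report only what shows in the picture. A call takes as long as a camera call.
- outline_of(label, camera): "region" (384x512 bool, what is visible of it) and "rect" ([left, top, right, bottom] in pixels, round what is visible of it).
- landmark_of(label, camera): "xy" ([column, row] in pixels: a listed point, or the origin of a listed thing).
The state is a dict: "clock": time; "qpos": joint angles; "qd": joint speeds; "joint_efforts": joint torques, N m; "position": TCP position; "tool_rot": TCP orientation; "force": force on the tool from outside, world axes, zero at the start; "moment": the same for the moment, N m; "grip_width": finger opening in m; "finger_force": force on a finger pad.
Only numpy, scipy, OpenCV 4.12 (cv2) and the standard library are available. Lean on these libraries where they do the work, as an engineer would, in place of code of your own. Each camera call takes 0.05 s, during which the arm holds its last target. There are 200 camera calls.

## Working session

There is one attempt and no reset: what is moved stays moved. The work goes in short steps, Python scripts to look and compute and a shell command to move; the robot and the scene stay as the last step left them, time stands still between calls to the robot, and variables do not carry over. Pictures are saved under pics/ and viewed, at most 15 in all, crops included, and the job is handed in when it is done.

```bash
mkdir -p pics; cat > h.py <<'E'
import numpy as np, cv2
from scipy.spatial.transform import Rotation as R
from workcell import telemetry, grab_frame, calibration, bot, outline_of, landmark_of
def ray(cam,uv,c=None):
    c=c or calibration(cam); f=192/np.tan(np.radians(c["fovy"])/2)
    T=np.array(c["pose"]); d=T[:3,:3]@np.array([(uv[0]-c["cx"])/f,(uv[1]-c["cy"])/f,1])
    return T[:3,3],d
def atz(cam,uv,z,c=None):
    o,d=ray(cam,uv,c); return o+d*(z-o[2])/d[2]
def proj(cam,p,c=None):
    c=c or calibration(cam); f=192/np.tan(np.radians(c["fovy"])/2)
    T=np.array(c["pose"]); q=T[:3,:3].T@(np.array(p)-T[:3,3]); return np.array([c["cx"]+f*q[0]/q[2],c["cy"]+f*q[1]/q[2]])
def snap(cam,name=None):
    im=grab_frame(cam)
    if name: cv2.imwrite(f"pics/{name}.png",im[:,:,::-1])
    return im
E
python3 - <<'E'
from h import *
np.set_printoptions(precision=4,suppress=True)
s=telemetry.observe(); print({k:np.round(v,3) for k,v in s.items()})
Z=dict(display=0,tray_top=.044,next_label=.05,fin_grip=.099,holder=0,scanner_mid=.0925,scanner_window=.01,card_terminal=0,can_tall=0,bottle_small=0,can_small=0,tape_roll=0,knife=0,six_pack=0,snack_carton=0,bottle_tall=0)
ims=[]
for cam in("scene","top"):
    ims.append(snap(cam,cam)); c=calibration(cam); print(cam,c["fovy"],c["cx"],c["cy"],np.array(c["pose"])[:3,3])
    for n,z in Z.items():
        for r in landmark_of(n,cam)[:2]:
            print(n,round(r["score"],2),np.round(r["xy"],1),atz(cam,r["xy"],z)[:2])
E
```

```text
{'clock': np.float64(0.0), 'qpos': array([ 1.219,  0.522, -0.036,  1.6  ,  0.021,  1.021, -0.113]), 'qd': array([ 0.001, -0.   , -0.   , -0.   , -0.   ,  0.   , -0.002]), 'joint_efforts': array([  0.   , -92.712,   1.98 , -36.992,   0.018,   0.008,   0.   ]), 'position': array([ 0.174, -0.6  ,  0.231]), 'tool_rot': array([-3.14 ,  0.   ,  0.282]), 'force': array([-0.009, -0.917,  0.225]), 'moment': array([-0.06 , -0.023,  0.002]), 'finger_force': np.float64(0.0), 'grip_width': np.float64(0.085)}
scene 43.125544658030684 251.98759175423268 190.9899724656562 [1.3073 0.4152 1.0089]
display 0.66 [240.2 229.2] [ 0.602  -0.0262]
tray_top 0.75 [240.9 217. ] [ 0.5959 -0.0257]
next_label 0.69 [282.5 204.8] [0.5116 0.0543]
fin_grip 0.67 [269.8 175.2] [ 0.4715 -0.0046]
fin_grip 0.38 [237.8 227.8] [0.6701 0.0098]
holder 0.86 [169.  153.9] [ 0.4408 -0.3734]
scanner_mid 0.61 [169.9 150.5] [ 0.507  -0.3073]
scanner_mid 0.6 [165.5 130.8] [ 0.4398 -0.3709]
scanner_window 0.63 [171.3 151.2] [ 0.4357 -0.3666]
card_terminal 0.97 [402.9 248.6] [0.4638 0.3762]
can_tall 0.7 [201.1 172.3] [ 0.4645 -0.239 ]

[... 849 characters left out ...]
]
scanner_mid 0.81 [394.6 223.3] [ 0.4323 -0.3726]
scanner_window 0.75 [380.  223.3] [ 0.4334 -0.3662]
card_terminal 0.94 [114.5 213.4] [0.4473 0.3611]
card_terminal 0.39 [106.7 138.3] [0.6567 0.3949]
can_tall 0.93 [335.2 213.5] [ 0.4584 -0.2457]
can_tall 0.49 [167.6 212.3] [0.453  0.2163]
bottle_small 0.98 [165.5 212.2] [0.4532 0.2221]
bottle_small 0.52 [152.2 269.3] [0.2984 0.2513]
can_small 0.94 [149.3 269.9] [0.2967 0.259 ]
can_small 0.72 [331.4 213.3] [ 0.4587 -0.2352]
tape_roll 0.68 [334.  272.4] [ 0.2982 -0.2415]
knife 0.73 [214.9 238.9] [0.3828 0.0845]
knife 0.47 [377.9 222.2] [ 0.4366 -0.3641]
six_pack 0.61 [106.8 137.3] [0.6595 0.3948]
bottle_tall 0.83 [189.5 105.2] [0.7576 0.1672]
```

View pics/top.png

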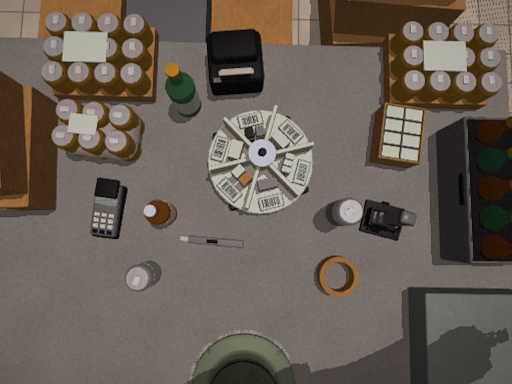

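View pics/scene.png

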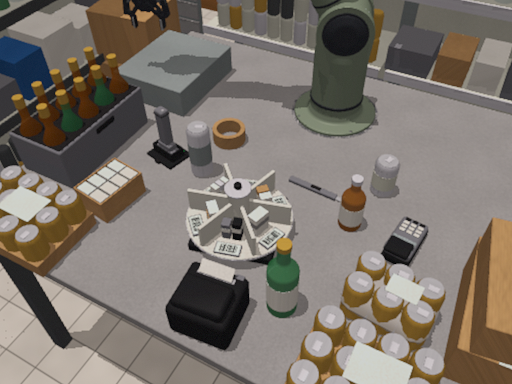

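The top view shows the display at about (257,162), with the front label at (271,201), the label to its left at (228,190), and the fin between them at (247,203). The holder and scanner are at (381,220)/(395,222), and the tall can beside them is at (347,212). The scene view agrees. Next I move over the fin.

```bash
r='[0.0303,-0.0329,0,0,0,0,0]'
python3 -m inch '[[0.0303,-0.0329,-0.01,0,0,0,0],[0.0303,-0.0329,-0.01,0,0,0,0],[0.0303,-0.0329,-0.01,0,0,0,0],[0.0303,-0.0329,0,0,0,0,0],[0.0303,-0.0329,0,0,0,0,0]]' 30
python3 -m inch '[[0.0303,-0.0329,0,0,0,0,0],[0.0303,-0.0329,0,0,0,0,0],[0.0303,-0.0329,0,0,0,0,0],[0.0303,-0.0329,0,0,0,0,0],[0.0303,-0.0329,0,0,0,0,0]]'
```

```text
clock: 2.2
position: [0.2742, -0.3987, 0.2617]
tool_rot: [3.141, -0.0, 0.282]
force: [1.1, -0.1, 0.3]
grip_width: 0.0852
finger_force: 0.0
clock: 2.7
position: [0.3739, -0.1985, 0.2616]
tool_rot: [3.141, -0.001, 0.282]
force: [0.6, -0.7, -0.1]
grip_width: 0.0854
finger_force: 0.0
```

```bash
python3 -m inch '[[0.0303,-0.0329,0,0,0,0,0],[0.0303,-0.0329,0,0,0,0,0],[0.0303,-0.0329,0,0,0,0,0],[0.0303,-0.0329,0,0,0,0,0],[0.0303,-0.0329,0,0,0,0,0]]'
python3 -m inch '[[0,0,0,0,0,0.1245,0],[0,0,0,0,0,0.1245,0],[0,0,0,0,0,0.1245,0],[0,0,0,0,0,0.1245,0],[0,0,0,0,0,0,0]]'
cat > look.py <<'E'
from h import *
import sys
np.set_printoptions(precision=4,suppress=True)
c=calibration("wrist"); snap("wrist",sys.argv[1]); print(telemetry.observe()["position"],np.array(c["pose"])[:3,3])
for n,z in [a.split("=") for a in sys.argv[2:]]:
    for r in landmark_of(n,"wrist")[:2]: print(n,round(r["score"],2),np.round(r["xy"],1),atz("wrist",r["xy"],float(z),c)[:2])
E
python3 look.py w1 fin_grip=.099 tray_top=.044 next_label=.05 display=0
```

```text
clock: 3.2
position: [0.4737, 0.0018, 0.2616]
tool_rot: [3.141, -0.001, 0.282]
force: [0.5, -1.0, -0.1]
grip_width: 0.0854
finger_force: 0.0
clock: 3.7
position: [0.4732, 0.0001, 0.2614]
tool_rot: [3.142, -0.0, -0.218]
force: [-0.4, 0.1, -0.4]
grip_width: 0.0851
finger_force: 0.0
[0.4732 0.0002 0.2614] [ 0.5505 -0.0174  0.4063]
next_label 0.85 [209.1 133.8] [0.5161 0.0462]
display 0.78 [261.5  47.4] [ 0.597  -0.0332]
```

View pics/w1.png

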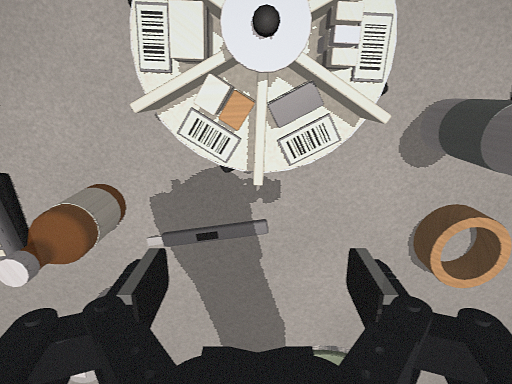

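The wrist view has the display's fin running vertically from (263,75) to its outer tip at (258,185), centred between the fingers. The labels beside it are at (209,134) and (308,139), and nothing is in the way. I'll fit the display pose to these points.

```bash
python3 - <<'E'
from h import *
from scipy.optimize import least_squares
c=calibration("wrist"); d=np.pi/3
obs=[(-d,.114,.05,(209,134.5)),(0,.114,.05,(308.5,139)),(-2*d,.114,.05,(152.5,36)),(d,.114,.05,(374.5,46)),
(-d/2,.136,.114,(259,185)),(-1.5*d,.136,.114,(134,108)),(.5*d,.136,.114,(388,120))]
ct=calibration("top")
def f(p):
    o=[]
    P=lambda a,r,z:[p[0]+r*np.cos(p[2]+a),p[1]+r*np.sin(p[2]+a),z]
    for a,r,z,uv in obs: o+=list(proj("wrist",P(a,r,z),c)-uv)
    o+=list(proj("top",P(-d,.114,.05),ct)-(227.8,192.3))+list(proj("top",P(0,.114,.05),ct)-(271,202))+list(proj("top",[p[0],p[1],.044],ct)-(256.7,162.4))
    return np.array(o)
s=least_squares(f,[.59,-.025,3.45],loss="soft_l1"); print(s.x,np.round(f(s.x).reshape(-1,2),1))
p=s.x; a=p[2]-d/2
for r in (.118,): print("fin",p[:2]+r*np.array([np.cos(a),np.sin(a)]),a-np.pi)
print("label end",p[:2]+.114*np.array([np.cos(p[2]),np.sin(p[2])]))
E
```

```text
[ 0.59557268 -0.0338498   3.40889081] [[ 0.4  0.5]
 [ 0.4  0.3]
 [ 1.7  1.3]
 [-2.6  1.6]
 [-1.  -0.5]
 [-1.7 -0.1]
 [ 0.8 -0.7]
 [ 1.4 -3. ]
 [-0.1 -1. ]
 [ 3.3 -2.4]]
fin [ 0.48142722 -0.00393636] -0.2563006191314803
label end [ 0.48562105 -0.06396022]
```

```bash
python3 -m inch '[[0.0049,0.0021,0.02,0,0,0.038,0.65],[0,0,0.035,0,0,0,0.65],[0,0,0.035,0,0,0,0.65],[0,0,0.02,0,0,0,0.65],[0,0,0,0,0,0,0.65]]'
python3 look.py w2 fin_grip=.099
```

```text
clock: 4.45
position: [0.4762, -0.0031, 0.1492]
tool_rot: [3.141, 0.004, -0.253]
force: [0.7, 0.1, -0.1]
grip_width: 0.0299
finger_force: 0.0
[ 0.477  -0.003   0.1508] [ 0.5535 -0.0234  0.2938]
fin_grip 0.6 [252.6 207.8] [ 0.4804 -0.0016]
```

View pics/w2.png

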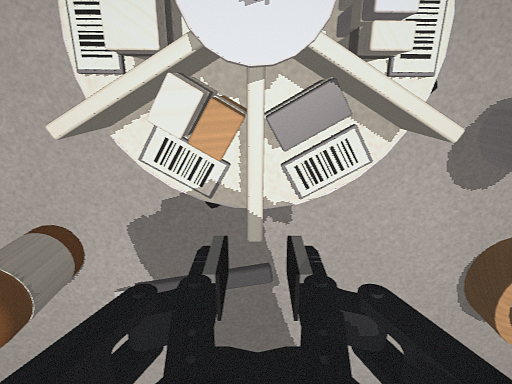

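The wrist view shows the fin tip at (255,240), midway between the pads at columns 220 and 295. I'll descend to straddle it and sweep the arc.

```bash
python3 -m inch '[[0,0,0.03,0,0,0,0.78],[0,0,0.025,0,0,0,0.78],[0,0,0.01,0,0,0,0.78],[0,0,0,0,0,0,0.78],[0,0,0,0,0,0,0.78]]'
python3 -m inch '[[0.0002,0.0064,0,0,0,-0.0524,0.78],[0.0002,0.0064,0,0,0,-0.0524,0.78],[0.0002,0.0064,0,0,0,-0.0524,0.78],[0.0002,0.0064,0,0,0,-0.0524,0.78],[0.0002,0.0064,0,0,0,-0.0524,0.78]]'
```

```text
clock: 5.05
position: [0.4782, -0.003, 0.0875]
tool_rot: [-3.141, -0.001, -0.254]
force: [-0.2, 0.9, -0.3]
grip_width: 0.0187
finger_force: 0.0
clock: 5.55
position: [0.4745, -0.0348, 0.0878]
tool_rot: [3.142, -0.002, 0.01]
force: [-0.1, 2.3, -0.6]
grip_width: 0.0187
finger_force: 1.2
```

```bash
for i in 1 2; do python3 -m inch '[[0.0002,0.0064,0,0,0,-0.0524,0.78],[0.0002,0.0064,0,0,0,-0.0524,0.78],[0.0002,0.0064,0,0,0,-0.0524,0.78],[0.0002,0.0064,0,0,0,-0.0524,0.78],[0.0002,0.0064,0,0,0,-0.0524,0.78]]'; done
python3 -m inch '[[0.0002,0.0064,0,0,0,-0.0524,0.78],[0.0002,0.0064,0,0,0,-0.0524,0.78],[0.0002,0.0064,0,0,0,-0.0524,0.78],[0.0002,0.0064,0,0,0,-0.0524,0.78],[0.0002,0.0064,0,0,0,-0.0524,0.78]]'
python3 look.py w3 fin_grip=.099
```

```text
clock: 6.05
position: [0.4792, -0.0668, 0.0878]
tool_rot: [3.14, -0.002, 0.272]
force: [-0.2, 1.3, 0.7]
grip_width: 0.0191
finger_force: 0.3
clock: 6.55
position: [0.492, -0.0965, 0.0879]
tool_rot: [3.139, -0.002, 0.533]
force: [2.0, -1.1, -1.5]
grip_width: 0.0186
finger_force: 0.6
clock: 7.05
position: [0.5115, -0.1215, 0.0879]
tool_rot: [3.139, -0.0, 0.795]
force: [0.6, 0.4, -0.0]
grip_width: 0.0185
finger_force: 0.0
[ 0.5121 -0.1223  0.0879] [ 0.5668 -0.0653  0.2329]
fin_grip 0.9 [250.4 254.3] [ 0.5116 -0.1176]
```

View pics/w3.png

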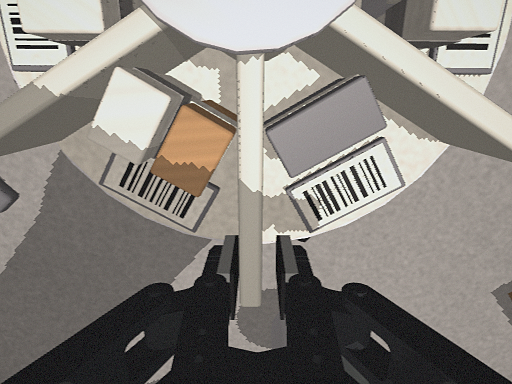

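The tray has turned: the fin at column 250 stands free between the pads (237 and 277). I open a little, lift, and check from above.

```bash
python3 -m inch '[[0,0,0,0,0,0,0.6],[0,0,0,0,0,0,0.6],[0,0,-0.03,0,0,0,0.6],[0,0,-0.05,0,0,0,0.6],[0,0,-0.05,0,0,0,0.3]]'
python3 -m inch '[[0,0,-0.05,0,0,0,0],[-0.03,0.03,0,0,0,0,0],[-0.03,0.03,0,0,0,0,0],[-0.03,0.03,0,0,0,0,0],[0,0,0,0,0,0,0]]'
python3 look.py w4 next_label=.05 fin_grip=.099 tray_top=.044 scanner_mid=.0925 holder=0 can_tall=0
python3 - <<'E'
from h import *
np.set_printoptions(precision=4,suppress=True)
snap("top","t2")
for n,z in dict(next_label=.05,fin_grip=.099,scanner_mid=.0925,can_tall=0).items():
    for r in landmark_of(n,"top")[:2]: print(n,round(r["score"],2),np.round(r["xy"],1),atz("top",r["xy"],z)[:2])
w=cv2.imread("pics/w4.png"); t=cv2.imread("pics/t2.png")
t=cv2.resize(t[100:280,180:420],(512,384)); cv2.imwrite("pics/c4.png",cv2.resize(np.hstack([w,t]),(800,300)))
E
```

```text
clock: 7.65
position: [0.5099, -0.12, 0.2178]
tool_rot: [-3.14, 0.0, 0.794]
force: [1.6, -0.5, 0.6]
grip_width: 0.0472
finger_force: 0.0
clock: 8.15
position: [0.5105, -0.2535, 0.2659]
tool_rot: [3.141, 0.002, 0.786]
force: [-1.0, 0.9, -0.8]
grip_width: 0.0851
finger_force: 0.0
[ 0.511  -0.2503  0.266 ] [ 0.5666 -0.1978  0.4107]
next_label 0.87 [114.8  50.2] [ 0.4875 -0.0628]
fin_grip 0.86 [157.7  67.7] [ 0.5146 -0.1186]
scanner_mid 0.57 [288.7 274.5] [ 0.4463 -0.372 ]
holder 0.73 [282.1 238.4] [ 0.4463 -0.3711]
can_tall 0.73 [224.4 173.9] [ 0.4576 -0.2443]
next_label 0.86 [272.  200.2] [ 0.4879 -0.0669]
next_label 0.33 [380.8 221.8] [ 0.4365 -0.3536]
fin_grip 0.93 [293.5 189.8] [ 0.5111 -0.1171]
scanner_mid 0.6 [393.8 222.6] [ 0.434  -0.3706]
can_tall 0.91 [334.3 213.3] [ 0.4589 -0.2433]
```

View pics/c4.png

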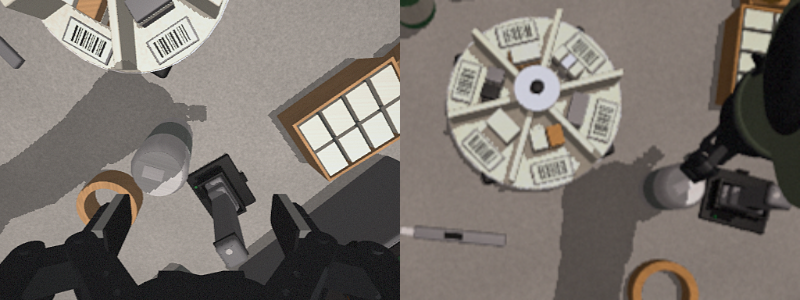

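The display now shows the orange-packet bay in front, with its label centred near (0.4875,-0.064), as fitted. The holder and scanner stand at (222,185)–(230,245) in the left half of the crop. Next I move to look at the scanner from close by.

```bash
python3 -m inch '[[-0.038,-0.0042,-0.006,0,0,0,0],[-0.038,-0.0042,-0.006,0,0,0,0],[-0.038,-0.0042,-0.006,0,0,0,0],[-0.038,-0.0042,-0.006,0,0,0,0],[-0.038,-0.0042,-0.006,0,0,0,0]]'
python3 -m inch '[[0,0,0,0,0,0.12,0],[0,0,0,0,0,0.12,0],[0,0,0,0,0,0.12,0],[0,0,0,0,0,0.12,0],[0,0,0,0,0,0.12,0]]'
python3 -m inch '[[0,0,0,0,0,0,0],[0,0,0,0,0,0,0]]'
python3 look.py w5 scanner_mid=.0925 scanner_window=.01 holder=0
```

```text
clock: 9.25
position: [0.3622, -0.3695, 0.2966]
tool_rot: [3.141, 0.0, 0.794]
force: [0.7, 0.1, 0.3]
grip_width: 0.0854
finger_force: 0.0
clock: 9.75
position: [0.3635, -0.3687, 0.2963]
tool_rot: [3.142, -0.0, 0.189]
force: [-0.9, -0.3, 0.1]
grip_width: 0.0851
finger_force: 0.0
clock: 9.95
position: [0.3637, -0.3686, 0.2964]
tool_rot: [3.141, -0.0, 0.198]
force: [-0.3, -0.9, 0.0]
grip_width: 0.0853
finger_force: 0.0
[ 0.3636 -0.3687  0.2963] [ 0.4414 -0.3536  0.4412]
scanner_mid 0.75 [273.5  89.2] [ 0.4458 -0.3706]
holder 0.69 [269.8  89.1] [ 0.4461 -0.3702]
```

View pics/w5.png

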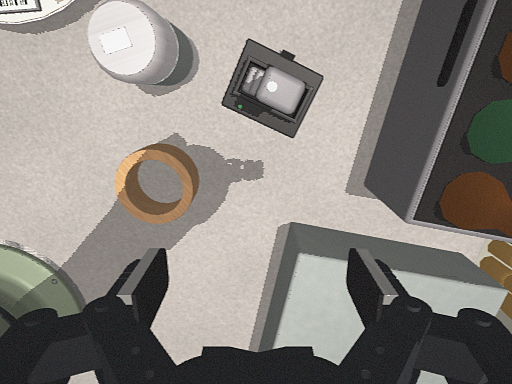

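The wrist view shows the holder base corners at about (248,39), (323,73), (295,137) and (222,102), with the scanner's handle top at about (284,90). The can at (135,45) is well clear.

```bash
python3 - <<'E'
from h import *
np.set_printoptions(precision=4,suppress=True)
c=calibration("wrist")
P=np.array([atz("wrist",u,.01,c)[:2] for u in [(248,39),(323,73),(295,137),(222,102)]])
print(P, P.mean(0), np.linalg.norm(np.roll(P,-1,0)-P,axis=1))
e=P[1]-P[0]+P[2]-P[3]; print("y axis ang",np.arctan2(e[1],e[0]))
e=P[3]-P[0]+P[2]-P[1]; print("x axis ang",np.arctan2(e[1],e[0]))
for ctr in [(.4461,-.3704)]: print("top proj",proj("wrist",[*ctr,.175],c),"mid",proj("wrist",[*ctr,.0925],c))
im=cv2.imread("pics/w5.png")[25:150,205:340]; cv2.imwrite("pics/c5.png",cv2.resize(im,None,fx=4.5,fy=4.5,interpolation=cv2.INTER_CUBIC))
E
```

```text
[[ 0.4993 -0.3307]
 [ 0.4788 -0.434 ]
 [ 0.391  -0.4174]
 [ 0.4173 -0.3108]] [ 0.4466 -0.3732] [0.1053 0.0894 0.1098 0.0843]
y axis ang -1.7899912731490482
x axis ang 2.9305324844118656
top proj [278.0759  88.1562] mid [273.1014  88.6267]
```

View pics/c5.png

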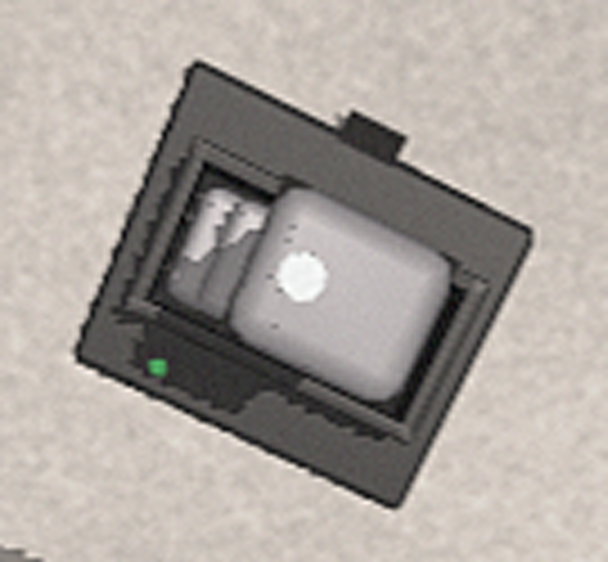

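```bash
python3 -m inch '[[0,0,0,0,0,0.103,0],[0,0,0,0,0,0.103,0],[0,0,0,0,0,0.103,0],[0,0,0,0,0,0.104,0],[0.0114,-0.0033,0,0,0,0,0]]'
python3 -m inch '[[0.035,-0.005,0,0,0,0,0],[0.035,-0.005,0.02,0,0,0,0],[0,0,0.03,0,0,0,0],[0,0,0.025,0,0,0,0],[0,0,0,0,0,0,0]]'
python3 look.py w6 scanner_mid=.0925 holder=0
```

```text
clock: 10.65
position: [0.3747, -0.3685, 0.2964]
tool_rot: [3.141, 0.0, -0.222]
force: [-0.3, -0.5, -0.3]
grip_width: 0.0852
finger_force: 0.0
clock: 11.15
position: [0.4455, -0.3723, 0.2183]
tool_rot: [-3.139, 0.004, -0.215]
force: [-0.4, 0.6, 1.0]
grip_width: 0.0853
finger_force: 0.0
[ 0.4461 -0.3729  0.2205] [ 0.5235 -0.3901  0.3628]
scanner_mid 0.81 [257.  186.5] [ 0.4406 -0.3713]
holder 0.56 [255.6 158.4] [ 0.4469 -0.3706]
```

View pics/w6.png

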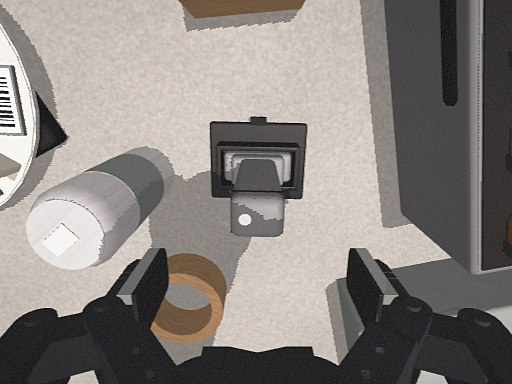

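The scanner is square to the hand and centred at column 257, midway between the pads. The can at (70,230) is clear of the left finger. I descend and grip.

```bash
python3 -m inch '[[0,0,0.03,0,0,0,0],[0,0,0.03,0,0,0,0],[0,0,0.028,0,0,0,0],[0,0,0,0,0,0,0],[0,0,0,0,0,0,0.4]]' 40
python3 -m inch '[[0,0,0,0,0,0,0.8],[0,0,0,0,0,0,0.8],[0,0,0,0,0,0,0.8],[0,0,0,0,0,0,0.8],[0,0,0,0,0,0,0.8]]' 40
```

```text
clock: 11.8
position: [0.4466, -0.3739, 0.1349]
tool_rot: [3.141, -0.001, -0.219]
force: [-0.1, -0.3, 0.8]
grip_width: 0.0728
finger_force: 0.0
clock: 12.3
position: [0.4466, -0.3736, 0.1347]
tool_rot: [3.141, -0.002, -0.219]
force: [-0.1, 2.1, 9.1]
grip_width: 0.0357
finger_force: 39.8
```

```bash
python3 -m inch '[[0,0,-0.02,0,0,0,0.8],[0,0,-0.03,0,0,0,0.8],[0,0,-0.03,0,0,0,0.8],[0,0,-0.03,0,0,0,0.8],[0,0,-0.03,0,0,0,0.8]]'
python3 -m inch '[[0,0,-0.03,0,0,0,0.8],[0,0,-0.03,0,0,0,0.8],[0,0,-0.01,0,0,0,0.8],[0,0,0,0,0,0,0.8],[0,0,0,0,0,0,0.8]]'
python3 - <<'E'
from h import *
np.set_printoptions(precision=4,suppress=True)
T=telemetry.observe()["position"]; print(T, telemetry.observe()["tool_rot"])
ims=[]
for cam in("scene","top"):
    snap(cam,cam+"6")
    for n,z in dict(scanner_mid=T[2]-.134+.0925,scanner_window=T[2]-.134+.01).items():
        for r in landmark_of(n,cam)[:1]: print(cam,n,round(r["score"],2),r["xy"],atz(cam,r["xy"],z),"pred",proj(cam,[T[0],T[1],z]))
E
```

```text
clock: 12.8
position: [0.4458, -0.3734, 0.2752]
tool_rot: [3.141, -0.001, -0.219]
force: [0.5, -0.9, -0.3]
grip_width: 0.0353
finger_force: 40.5
clock: 13.3
position: [0.4455, -0.3733, 0.3424]
tool_rot: [-3.141, 0.001, -0.219]
force: [-0.9, -0.3, -0.9]
grip_width: 0.0356
finger_force: 40.6
[ 0.4455 -0.3733  0.3424] [-3.1412  0.001  -0.2192]
scene scanner_window 0.84 [159.3, 94.7] [ 0.4355 -0.3727  0.2184] pred [156.9869  96.4979]
top scanner_mid 0.62 [437.3, 216.8] [ 0.4417 -0.3711  0.3009] pred [438.3718 214.8538]
top scanner_window 0.66 [416.7, 220.5] [ 0.4364 -0.3695  0.2184] pred [418.3542 216.3116]
```

View pics/scene6.png

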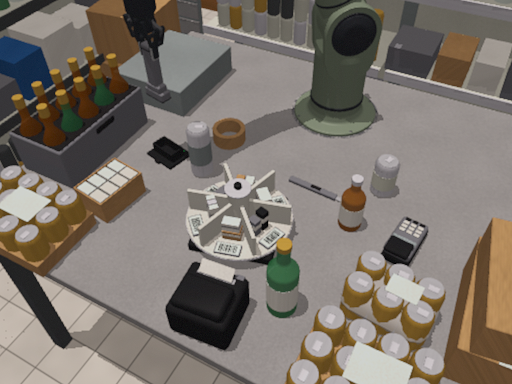

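The scanner hangs upright in the fingers at (153,75), clear of its holder at (168,152), and all the bystanders stand where they were. Now I carry it over at height.

```bash
python3 -m inch '[[-0.0014,-0.0155,0,0,0,0,0.8],[-0.0027,-0.031,0,0,0,0,0.8],[-0.0027,-0.031,0,0,0,0,0.8],[-0.0027,-0.031,0,0,0,0,0.8],[-0.0027,-0.031,0,0,0,0,0.8]]'
python3 -m inch '[[-0.0027,-0.031,0,0,0,0,0.8],[-0.0027,-0.031,0,0,0,0,0.8],[-0.0027,-0.031,0,0,0,0,0.8],[-0.0027,-0.031,0,0,0,0,0.8],[-0.0027,-0.031,0,0,0,0,0.8]]'
python3 -m inch '[[-0.0013,-0.0155,0,0,0,0,0.8],[0,0,0,0,0,-0.097,0.8],[0,0,0,0,0,-0.097,0.8],[0,0,0,0,0,-0.097,0.8],[0,0,0,0,0,-0.097,0.8]]'
python3 -m inch '[[0,0,0,0,0,-0.098,0.8],[0,0,0,0,0,0,0.8],[0,0,0,0,0,0,0.8],[0,0,0,0,0,0,0.8]]'
python3 look.py w7 next_label=.05 fin_grip=.099 tray_top=.044 scanner_window=.218 scanner_mid=.301
python3 - <<'E'
from h import *
np.set_printoptions(precision=4,suppress=True)
T=telemetry.observe()["position"]
for cam in("scene","top"):
    snap(cam,cam+"7")
    for n,z in dict(scanner_mid=T[2]-.134+.0925,scanner_window=T[2]-.134+.01,next_label=.05).items():
        for r in landmark_of(n,cam)[:1]: print(cam,n,round(r["score"],2),r["xy"],atz(cam,r["xy"],z))
E
```

```text
clock: 14.1
position: [0.4643, -0.2327, 0.3432]
tool_rot: [-3.142, 0.0, -0.219]
force: [0.5, -0.9, -1.2]
grip_width: 0.0357
finger_force: 40.5
clock: 14.6
position: [0.4846, -0.0785, 0.3433]
tool_rot: [3.142, -0.0, -0.219]
force: [1.3, 0.3, -1.2]
grip_width: 0.0353
finger_force: 40.5
clock: 15.1
position: [0.4866, -0.0643, 0.3432]
tool_rot: [3.142, 0.0, 0.173]
force: [0.4, -0.1, -2.3]
grip_width: 0.0354
finger_force: 40.7
clock: 15.5
position: [0.4868, -0.0648, 0.3433]
tool_rot: [3.142, 0.0, 0.265]
force: [-0.3, -0.2, -1.1]
grip_width: 0.0358
finger_force: 40.6
[ 0.4869 -0.0649  0.3433] [ 0.5634 -0.0446  0.4882]
next_label 0.77 [253.7 149.6] [ 0.4843 -0.0612]
fin_grip 0.6 [303.5 146.7] [ 0.5132 -0.119 ]
tray_top 0.65 [151.4 185.2] [0.3911 0.0725]
tray_top 0.6 [255.1  64. ] [ 0.5946 -0.0335]
scanner_window 0.77 [253.6 183.5] [ 0.4846 -0.0628]
scanner_mid 0.61 [255.3 222.7] [ 0.4831 -0.0653]
scene scanner_mid 0.98 [245.5, 110.3] [ 0.4854 -0.0649  0.3018]
scene scanner_window 0.93 [249.2, 137.3] [ 0.4838 -0.0578  0.2193]
scene next_label 0.75 [381.6, 188.7] [0.3329 0.268  0.05  ]
top scanner_mid 0.65 [184.3, 106.9] [0.6495 0.1265 0.3018]
top next_label 0.62 [270.1, 202.7] [ 0.4812 -0.062   0.05  ]
```

View pics/w7.png

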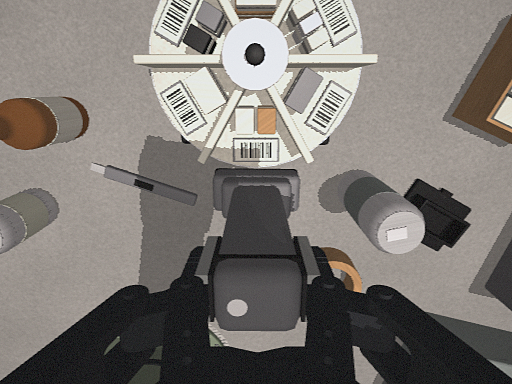

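The scanner's head at (257,190) sits directly in line with the front label (256,150), square to it, and both networks agree within about 2 mm. I descend to just above packet height and recheck.

```bash
python3 -m inch '[[0,0,0.015,0,0,0,0.8],[0,0,0.025,0,0,0,0.8],[0,0,0.025,0,0,0,0.8],[0,0,0.012,0,0,0,0.8],[0,0,0,0,0,0,0.8]]'
python3 -m inch '[[0,0,0,0,0,0,0.8],[0,0,0,0,0,0,0.8]]'
python3 look.py w8 next_label=.05 fin_grip=.099 tray_top=.044 scanner_window=.141 scanner_mid=.224
python3 - <<'E'
from h import *
w=cv2.imread("pics/w8.png"); snap("scene","s8"); s=cv2.imread("pics/s8.png")[90:258,150:374]
cv2.imwrite("pics/c8.png",cv2.resize(np.hstack([w,cv2.resize(s,(512,384))]),(800,300)))
E
```

```text
clock: 16.7
position: [0.4864, -0.065, 0.2653]
tool_rot: [-3.141, 0.002, 0.267]
force: [-0.6, 0.0, -0.9]
grip_width: 0.0353
finger_force: 40.5
clock: 16.9
position: [0.4875, -0.065, 0.2674]
tool_rot: [3.141, -0.001, 0.267]
force: [-0.5, 0.6, -1.1]
grip_width: 0.0359
finger_force: 40.5
[ 0.4874 -0.065   0.2673] [ 0.5637 -0.0446  0.4124]
next_label 0.74 [256.9 160.7] [ 0.4871 -0.0657]
fin_grip 0.96 [311.9 161.8] [ 0.5113 -0.1178]
scanner_window 0.85 [253.1 185.4] [ 0.4832 -0.0631]
scanner_mid 0.83 [254.5 221. ] [ 0.4844 -0.0647]
```

View pics/c8.png

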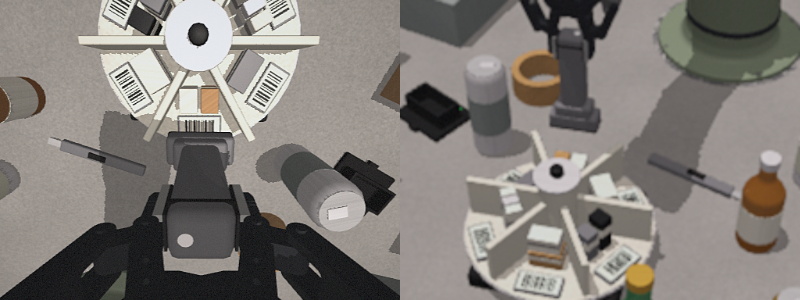

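The head at (202,148) in the left half of the crop lies over the label at (202,125), square and clear of the packets. I make the final descent.

```bash
python3 -m inch '[[0,0,0.012,0,0,0,0.8],[0,0,0.018,0,0,0,0.8],[0,0,0.018,0,0,0,0.8],[0,0,0.014,0,0,0,0.8],[0,0,0.009,0,0,0,0.8]]'
python3 -m inch '[[0,0,0,0,0,0,0.8],[0,0,0,0,0,0,0.8],[0,0,0,0,0,0,0.8],[0,0,0,0,0,0,0.8],[0,0,0,0,0,0,0.8]]'
python3 look.py w9 fin_grip=.099 scanner_window=.071 scanner_mid=.1535 tray_top=.044
```

```text
clock: 17.75
position: [0.4863, -0.0649, 0.1936]
tool_rot: [-3.141, 0.001, 0.267]
force: [0.3, -0.9, -1.2]
grip_width: 0.036
finger_force: 40.5
clock: 18.25
position: [0.4871, -0.0651, 0.1957]
tool_rot: [3.141, -0.001, 0.267]
force: [0.0, -1.5, -0.5]
grip_width: 0.0356
finger_force: 40.5
[ 0.4871 -0.0651  0.1956] [ 0.5635 -0.0447  0.3406]
fin_grip 0.61 [326.9 181. ] [ 0.511  -0.1179]
scanner_window 0.81 [255.7 187.2] [ 0.4822 -0.0658]
scanner_mid 0.93 [255.5 220.7] [ 0.4849 -0.0653]
```

View pics/w9.png

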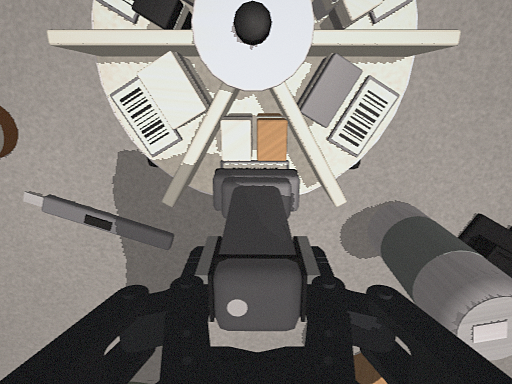

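The scanner is held square and midway between the two fins (tips at columns 167 and 340), with the label's inner edge showing just ahead of the head at row 163. Nothing touches, so I hand in.

```bash
python3 -c "
from workcell import bot; print(bot.job_done())"
```

```text
the job is handed in; nothing more can be done
None
```

The display is turned one click counter-clockwise and let go, and the scanner is held upright and still about 20 mm above the front label, within an estimated 4 mm of its centre. The job is handed in, but it returned no verdict.

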